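# Slide the red-lidded culture dish onto the light pad

## Robot

A 6-joint arm with a two-finger parallel gripper is mounted at the origin on the work surface. World frame = base frame: x ahead of the robot, y to its left, z up, the work surface at z = 0. Lengths are in m, angles in rad, forces in N, time in s.
With the tool pointing down it reaches from about 0.35 to 0.85 m from the base axis. Payload 8.1 kg.
Tool frame: the origin (TCP) lies at the centre of the arm's flange, where the gripper is bolted on; the fingertips stand 186 mm ahead of it and the grasp point (between the pads) lies 167 mm ahead of it; z points along the fingers, y is the line along which they close (so a half turn about z gives the same grasp; the last joint's range is limited). The gripper opens to 93 mm and grips with 3 to 60 N. Pads are 15 mm wide; open, the fingers measure 128 mm over their backs; the gripper's body (75 mm by 188 mm) begins 65 mm behind the grasp point.
Start: joints at [-1.33, 0.13, 1.488, -0, 1.523, -0.085], TCP at [0.192, -0.568, 0.405] pointing down, gripper open.
Joint ranges: [-2.96, 2.96], [-0.89, 2.26], [0.02, 2.5], [-1.34, 4.48], [0, 2.73], [-2.66, 2.66]. Speed limits (rad/s): [2.39, 2.39, 2.79, 3.14, 3.14, 3.14].

## Interface

Orientations are given as a rotation vector (axis times angle).
In Python, from plant import read_state, read_camera, camera_params, robot gives the robot as it stands.
- The arm moves only by the tool carry_out, never from a script. Its argument "targets" is a list of rows, each an object of numbers: "hand": the opening in per cent of the stroke, from 0 (shut) to 100 (fully open); "x", "y", "z": the shift along the tool's x, y, z in m; "ax", "ay", "az": the turn, a rotation vector about the tool's x, y, z in rad. In form: [{"hand": .., "x": .., "y": .., "z": .., "ax": .., "ay": .., "az": ..}, ...]. A call has 1 to 8 rows; each row is the pose to reach, as a shift and turn from the pose commanded when the call began, along the tool's axes at that moment; what a row does not reach only later rows make up. A row lasts 1/8 s, in which the tool goes at most 62.5 mm and 10.7 degrees, less where a joint would pass 70% of its speed; a pose out of reach is approached as far as the arm can. A call with a gripper value outside its range is refused whole. The fingers move at their own pace and stop on an object; "newtons" is the grip in N (left out, the last holds). Time passes only in rows, so rows that repeat a pose let the fingers close. It gives the time, the measured TCP pose, the force, the opening and the grip force at its end, in the units of the state.
- read_state(): the state, without advancing time (a new reading comes with each control period).
- read_camera(name): name is "scene" or "side" or "wrist"; returns (picture, depth): 384x512x3 uint8, blue, green, red; 384x512 float32, m along the optical axis (not along the pixel's ray), 0 where there is no reading.
- camera_params(name): a dict with "fx", "fy", "cx", "cy" (pixels), "position" and "rotation" of the camera in the world. Camera axes: x right, y up, looking along -z (the intrinsics and any distortion apply to the point x, -y, -z); pixel columns grow to the right and rows downward; lengths in m; the calibration is good to about 2 mm. A picture is of the moment at which its call begins: read the wrist's pose just before it. camera_params takes no time and is no camera call; for the wrist camera it gives the pose at the moment of the call.
- robot.close_job(): hands the job in; it is judged then, once.
The state is a dict: "t": time; "q": joint angles; "dq": joint speeds; "joint_torque": joint torques, N m; "tool_pos": TCP position; "orientation": TCP orientation; "force": force on the tool from outside, world axes, zero at the start; "wrist_torque": the same for the moment, N m; "opening": finger opening in m; "gripper_force": force on a finger pad.
Only numpy, scipy, OpenCV 4.12 (cv2) and the standard library are available. Lean on these libraries where they do the work, as an engineer would, in place of code of your own. Each camera call takes 0.05 s, during which the arm holds its last target. There are 200 camera calls.

## Task

Slide the culture dish with the red lid across the bench, without lifting it, until it lies wholly on the round light pad, and leave it there at rest. Leave the blue-lidded dish and the amber bottle where they stand.

Things in the scene. Friction and masses are not known exactly. Their poses are not given: they have to be found in the camera images.
- red_dish_center (a point): Centre, half-way up (12.5 mm above the bench), of the loose round culture dish with the red lid: a closed flat disc 100 mm in diameter and 25 mm high, about 0.18 kg, lying flat on the smooth bench. It slides with friction and stops when no longer pushed. It stands to the right or to the left of the pad, the blue dish on the other side. z up; its yaw has no meaning.
- pad_center (a point): Centre, at bench level, of the round light pad let flush into the bench: a pale yellow-green disc with a dark rim, 140 mm in diameter over the rim, with no step to slide over. Its place differs from run to run. z up.
- blue_dish_center (a point): Centre, half-way up (12.5 mm above the bench), of a loose culture dish with a blue lid, otherwise the same as the red one (100 mm in diameter, 25 mm high). To be left alone.
- amber_bottle: Loose upright amber glass bottle with a white cap, 60 mm in diameter and 120 mm high, standing beyond the pad as seen from the robot. Origin at the centre of its underside, z up. To be left alone.
Not all that is in view belongs to the job. Of the things that look like the part that bears red_dish_center, the largest one is meant.

How it is judged:
At the end, for the whole second after the job is handed in: The red-lidded dish lies flat on the bench, lid up and at rest, wholly on the light pad (its centre within 20 mm of the pad's centre); the blue-lidded dish is off the pad and, like the amber bottle, within 15 mm of where it stood at the start (horizontal distance between red_dish_center and pad_center below 0.02 m and height (world z) of red_dish_center below 0.016 m and angle between red_dish_center's own z axis and vertical below 0.1 rad and horizontal distance between blue_dish_center and pad_center above 0.12 m and linear speed of red_dish below 0.01 m/s); the robot touches nothing.
It fails at once if the red-lidded dish is lifted off the bench (by more than 10 mm) or tipped (by more than about 15 degrees) (height (world z) of red_dish_center above 0.0225 m or angle between red_dish_center's own z axis and vertical above 0.26 rad).
It fails at once if the blue-lidded dish is moved by more than 15 mm (distance of blue_dish_center from where it was at the start of the episode above 0.015 m).
It fails at once if the amber bottle is moved by more than 15 mm (distance of amber_bottle from where it was at the start of the episode above 0.015 m).
It also fails if it takes over 38 s, if anything falls off the work surface, if the arm or the gripper's body presses on something with over 40 N, if the wrist force passes 120 N, or if a joint passes its speed limit or range.

## Working session

There is one attempt and no reset: what is moved stays moved. The work goes in short steps, Python scripts to look and compute and a tool call to move; the robot and the scene stay as the last step left them, time stands still between calls to the robot, and variables do not carry over. Pictures are saved under pics/ and viewed, at most 10 in all, crops included, and the job is handed in when it is done.

Besides the shell and the picture viewer there is one more tool, called after "Request:" by a JSON object that holds its "op" and its "data", one argument or row to a line. carry_out: Moves the arm, as the interface text tells. Its arguments: {"type":"object","properties":{"targets":{"type":"array","items":{"type":"object","properties":{"hand":{"type":"number"},"x":{"type":"number"},"y":{"type":"number"},"z":{"type":"number"},"ax":{"type":"number"},"ay":{"type":"number"},"az":{"type":"number"}}}},"newtons":{"type":"number"}},"required":["targets"]}

```bash
mkdir -p pics
python3 - <<'E'
from plant import *
import cv2,numpy as np
s=read_state();print(s['t'],s['tool_pos'],s['orientation'])
for n in ('scene','side'):
    p,d=read_camera(n);cv2.imwrite(f'pics/{n}0.png',p);np.save(f'pics/{n}0.npy',d);c=camera_params(n);print(n,c)
E
```

```text
0.0 [ 0.19199258 -0.5682128   0.4037137 ] [-3.09825030e+00 -5.09166247e-01  2.35273192e-04]
scene {'fx': 407.5341733244716, 'fy': 407.5341733244716, 'cx': 249.82534048533563, 'cy': 181.99766951880662, 'position': array([ 1.02968831, -0.68882858,  0.7462927 ]), 'rotation': array([0.80319157, 0.27271409, 0.59873726])}
side {'fx': 354.6553378449661, 'fy': 354.6553378449661, 'cx': 258.92797855658245, 'cy': 192.65978900174818, 'position': array([0.27082391, 0.64146964, 0.64907965]), 'rotation': array([ 0.25840228, -1.19383516, -2.48089839])}
```

View pics/scene0.png

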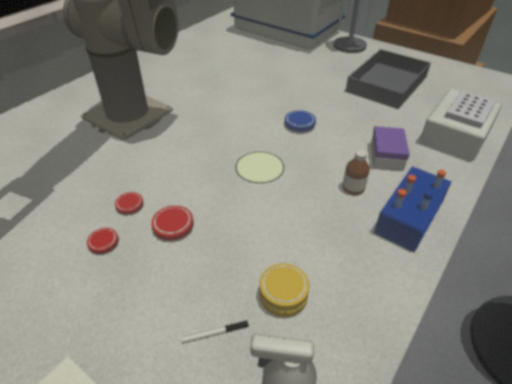

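View pics/side0.png

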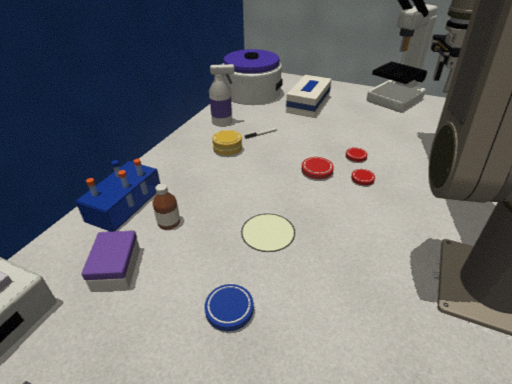

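The scene view shows the large red dish at (172,222), two smaller red decoys at (129,203) and (102,240), the pad at (260,167), the blue dish at (300,121) and the bottle at (355,180). In the side view the red dish is at (317,168), the pad at (268,232) and the blue dish at (229,307).

```bash
cat > h.py <<'E'
from plant import *
import cv2,numpy as np
from scipy.spatial.transform import Rotation as R
def pt(n,u,v,z,c=None):
    c=c or camera_params(n)
    r=R.from_rotvec(c['rotation']).apply([(u-c['cx'])/c['fx'],-(v-c['cy'])/c['fy'],-1])
    return c['position']+r*(z-c['position'][2])/r[2]
def blob(p,kind,near):
    h=cv2.cvtColor(p,cv2.COLOR_BGR2HSV);H,S,V=cv2.split(h)
    m={'red':((H<10)|(H>170))&(S>110),'blue':(H>105)&(H<128)&(S>110),'pad':(H>22)&(H<50)&(S>30)&(V>150)}[kind]
    _,_,st,ce=cv2.connectedComponentsWithStats(cv2.morphologyEx(m.astype('uint8'),cv2.MORPH_CLOSE,np.ones((5,5))))
    k=[i for i in range(1,len(st)) if st[i,4]>60]
    i=min(k,key=lambda i:np.hypot(*(ce[i]-near)));return ce[i],st[i]
E
python3 - <<'E'
from h import *
for n,P in (('scene',dict(red=(172,221),pad=(260,167),blue=(300,120))),('side',dict(red=(317,167),pad=(268,232),blue=(229,305)))):
    p=cv2.imread(f'pics/{n}0.png')
    for k,q in P.items():
        c,s=blob(p,k,q);z=0 if k=='pad' else .022
        a=pt(n,s[0],c[1],z);b=pt(n,s[0]+s[2],c[1],z)
        print(n,k,c.round(1),s,pt(n,*c,z).round(4),'width',np.linalg.norm(a-b).round(3))
print(pt('scene',355,190,0),pt('side',167,225,0))
for u,v in((129,203),(102,240)):print(pt('scene',u,v,.02))
s=read_state();print(R.from_rotvec(s['orientation']).as_matrix().round(4))
E
```

```text
scene red [171.9 222.8] [ 152  207   41   32 1010] [ 0.4852 -0.2766  0.022 ] width 0.098
scene pad [259.5 166.6] [ 237  152   46   31 1121] [0.5175 0.0375 0.    ] width 0.131
scene blue [299.9 117.7] [289 112  23  12 214] [0.4951 0.2905 0.022 ] width 0.074
side red [317.1 167.5] [302 157  32  22 573] [ 0.4787 -0.2636  0.022 ] width 0.099
side pad [267.7 232.1] [ 243  214   51   37 1463] [0.5172 0.0386 0.    ] width 0.131
side blue [228.8 307.2] [ 205  285   48   46 1776] [0.4977 0.2874 0.022 ] width 0.097
[7.78954279e-01 1.09108839e-01 1.11022302e-16] [0.77050444 0.12179782 0.        ]
[ 0.34887688 -0.29159345  0.02      ]
[ 0.39156409 -0.40907634  0.02      ]
[[ 9.474e-01  3.201e-01 -4.000e-04]
 [ 3.201e-01 -9.474e-01  1.600e-03]
 [ 1.000e-04 -1.600e-03 -1.000e+00]]
```

```bash
cat >> h.py <<'E'
RED=np.array([.482,-.270]);PAD=np.array([.517,.038])
def go(x,y,z,d=None):
    s=read_state();r=R.from_rotvec(s['orientation']);d=(PAD-RED) if d is None else np.array(d)
    d=d/np.linalg.norm(d);T=np.array([[d[0],d[1],0],[d[1],-d[0],0],[0,0,-1]]).T
    print(s['t'],s['tool_pos'].round(4),s['force'].round(2),'shift',r.inv().apply(np.array([x,y,z])-s['tool_pos']).round(4),'turn',(r.inv()*R.from_matrix(T)).as_rotvec().round(3))
E
python3 - <<'E'
from h import *
go(.472,-.355,.30)
E
```

```text
0.1 [ 0.192  -0.5682  0.4038] [0.57 0.5  0.38] shift [ 0.3335 -0.1122  0.104 ] turn [-1.000e-03 -1.000e-03 -1.132e+00]
```

Request:
{"op": "carry_out", "data": {
  "targets": [
    {"hand":50,"x":0.048,"y":-0.016,"z":0.015,"az":-0.162},
    {"hand":50,"x":0.095,"y":-0.032,"z":0.03,"az":-0.323},
    {"hand":50,"x":0.143,"y":-0.048,"z":0.045,"az":-0.485},
    {"hand":50,"x":0.19,"y":-0.064,"z":0.06,"az":-0.647},
    {"hand":50,"x":0.238,"y":-0.08,"z":0.074,"az":-0.809},
    {"hand":50,"x":0.286,"y":-0.096,"z":0.089,"az":-0.97},
    {"hand":50,"x":0.333,"y":-0.112,"z":0.104,"az":-1.132},
    {"hand":50,"x":0.333,"y":-0.112,"z":0.104,"az":-1.132}
  ]
}}

```text
schema error: expected keys hand, x, y, z, ax, ay, az
```

Run:
```python
from h import *
c=camera_params('wrist');p,d=read_camera('wrist');cv2.imwrite('pics/w1.png',p)
print(c);print(read_state()['opening'])
go(.472,-.355,.30)
H,S,V=cv2.split(cv2.cvtColor(p,cv2.COLOR_BGR2HSV))
m=(((H<10)|(H>170))&(S>110)).astype('uint8')
_,_,st,ce=cv2.connectedComponentsWithStats(m)
for i in range(1,len(st)):
    if st[i,4]>300: print(st[i],ce[i].round(1),pt('wrist',*ce[i],.025,c).round(4))
```

```text
{'fx': 306.7249328649126, 'fy': 306.7249328649126, 'cx': 257.2496839231947, 'cy': 191.9038154457246, 'position': array([ 0.27038378, -0.54185314,  0.38363728]), 'rotation': array([-0.26199217,  0.1908127 , -1.23343437])}
0.09304024525090336
0.15 [ 0.192  -0.5683  0.4039] [ 0.5  -0.68 -1.07] shift [ 0.3335 -0.1123  0.1041] turn [-1.000e-03 -1.000e-03 -1.132e+00]
```

View pics/w1.png

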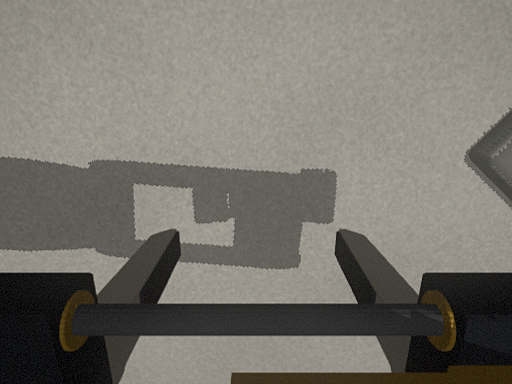

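The move was refused because every key is required. The wrist view from the unmoved start shows only bare bench, shadow and the fingers, so I'm resending with all keys.

Request:
{"op": "carry_out", "data": {
  "targets": [
    {"hand":50,"x":0.048,"y":-0.016,"z":0.015,"ax":0,"ay":0,"az":-0.162},
    {"hand":50,"x":0.095,"y":-0.032,"z":0.03,"ax":0,"ay":0,"az":-0.323},
    {"hand":50,"x":0.143,"y":-0.048,"z":0.045,"ax":0,"ay":0,"az":-0.485},
    {"hand":50,"x":0.19,"y":-0.064,"z":0.06,"ax":0,"ay":0,"az":-0.647},
    {"hand":50,"x":0.238,"y":-0.08,"z":0.074,"ax":0,"ay":0,"az":-0.809},
    {"hand":50,"x":0.286,"y":-0.096,"z":0.089,"ax":0,"ay":0,"az":-0.97},
    {"hand":50,"x":0.333,"y":-0.112,"z":0.104,"ax":0,"ay":0,"az":-1.132},
    {"hand":50,"x":0.333,"y":-0.112,"z":0.104,"ax":0,"ay":0,"az":-1.132}
  ]
}}

```text
t: 1.15
tool_pos: [0.4734, -0.3529, 0.2986]
orientation: [-2.335, -2.097, -0.001]
force: [-0.2, -0.2, 0.3]
opening: 0.0467
gripper_force: 0.0
```

Run:
```python
from h import *
c=camera_params('wrist');p,d=read_camera('wrist');cv2.imwrite('pics/w2.png',p)
print(read_state()['opening'],read_state()['q'])
go(.472,-.355,.192)
H,S,V=cv2.split(cv2.cvtColor(p,cv2.COLOR_BGR2HSV))
m=(((H<10)|(H>170))&(S>110)).astype('uint8')
_,_,st,ce=cv2.connectedComponentsWithStats(m)
for i in range(1,len(st)):
    if st[i,4]>300: print(st[i],ce[i].round(1),pt('wrist',*ce[i],.025,c).round(4))
```

```text
0.046621662515002375 [-7.30329923e-01  1.78347000e-01  1.63067397e+00 -1.27233739e-04
  1.33480682e+00 -6.19537425e-01]
1.2 [ 0.4724 -0.3543  0.2995] [-0.4  -1.23  0.44] shift [-8.000e-04 -1.000e-04  1.075e-01] turn [-0.002 -0.001  0.002]
[ 194   30  126  131 3053] [256.7  92. ] [ 0.4806 -0.2663  0.025 ]
[ 206   44  101  106 8352] [256.3  96.6] [ 0.4799 -0.2697  0.025 ]
[  53   93   87   83 1607] [102.4 131.2] [ 0.352  -0.2832  0.025 ]
[  60  103   67   66 3439] [ 92.8 135.3] [ 0.3433 -0.2856  0.025 ]
[137 218  66  55 675] [165.4 232.9] [ 0.3856 -0.378   0.025 ]
[ 144  230   47   43 1399] [164.3 250. ] [ 0.3813 -0.3948  0.025 ]
```

View pics/w2.png

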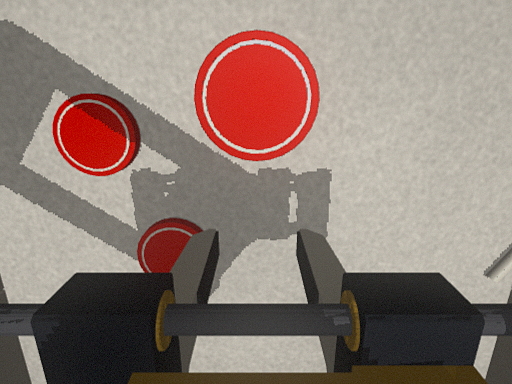

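The wrist view shows the large red dish at (257,95), centred at about (0.480, -0.269). The nearest decoy, at (165,245), is clear of the left finger. Descending behind the dish.

Request:
{"op": "carry_out", "data": {
  "targets": [
    {"hand":50,"x":0,"y":0,"z":0.04,"ax":0,"ay":0,"az":0},
    {"hand":50,"x":0,"y":0,"z":0.08,"ax":0,"ay":0,"az":0},
    {"hand":50,"x":0,"y":0,"z":0.1,"ax":0,"ay":0,"az":0},
    {"hand":50,"x":0,"y":0,"z":0.107,"ax":0,"ay":0,"az":0},
    {"hand":50,"x":0,"y":0,"z":0.107,"ax":0,"ay":0,"az":0}
  ]
}}

```text
t: 1.82
tool_pos: [0.4718, -0.3564, 0.1945]
orientation: [2.344, 2.091, 0.0]
force: [-0.2, -0.5, 0.4]
opening: 0.0464
gripper_force: 0.0
```

```bash
python3 -c "
from h import *
go(.511,-.0136,.1925)"
```

```text
1.825 [ 0.4718 -0.3564  0.1945] [-0.25 -0.52  0.41] shift [3.45e-01 1.00e-04 1.80e-03] turn [ 0.001  0.001 -0.001]
```

Request:
{"op": "carry_out", "data": {
  "targets": [
    {"hand":50,"x":0.015,"y":0,"z":0.001,"ax":0,"ay":0,"az":0},
    {"hand":50,"x":0.028,"y":0,"z":0.001,"ax":0,"ay":0,"az":0},
    {"hand":50,"x":0.038,"y":0,"z":0.001,"ax":0,"ay":0,"az":0},
    {"hand":50,"x":0.05,"y":0,"z":0.001,"ax":0,"ay":0,"az":0},
    {"hand":50,"x":0.065,"y":0,"z":0.001,"ax":0,"ay":0,"az":0},
    {"hand":50,"x":0.08,"y":0,"z":0.001,"ax":0,"ay":0,"az":0},
    {"hand":50,"x":0.095,"y":0,"z":0.001,"ax":0,"ay":0,"az":0},
    {"hand":50,"x":0.11,"y":0,"z":0.001,"ax":0,"ay":0,"az":0}
  ]
}}

```text
t: 2.82
tool_pos: [0.4842, -0.2454, 0.1927]
orientation: [-2.343, -2.093, -0.0]
force: [0.6, -1.0, 1.1]
opening: 0.0467
gripper_force: 0.8
```

Request:
{"op": "carry_out", "data": {
  "targets": [
    {"hand":50,"x":0.018,"y":0,"z":0,"ax":0,"ay":0,"az":0},
    {"hand":50,"x":0.036,"y":0,"z":0,"ax":0,"ay":0,"az":0},
    {"hand":50,"x":0.054,"y":0,"z":0,"ax":0,"ay":0,"az":0},
    {"hand":50,"x":0.072,"y":0,"z":0,"ax":0,"ay":0,"az":0},
    {"hand":50,"x":0.09,"y":0,"z":0,"ax":0,"ay":0,"az":0},
    {"hand":50,"x":0.105,"y":0,"z":0,"ax":0,"ay":0,"az":0},
    {"hand":50,"x":0.115,"y":0,"z":0,"ax":0,"ay":0,"az":0},
    {"hand":50,"x":0.12,"y":0,"z":0,"ax":0,"ay":0,"az":0}
  ]
}}

```text
t: 3.82
tool_pos: [0.4977, -0.1266, 0.1927]
orientation: [-2.343, -2.093, 0.0]
force: [-0.7, -0.5, -0.2]
opening: 0.0466
gripper_force: 0.6
```

Run:
```python
from h import *
c=camera_params('wrist');p,d=read_camera('wrist');cv2.imwrite('pics/w3.png',p)
go(.511,-.0136,.1935)
H,S,V=cv2.split(cv2.cvtColor(p,cv2.COLOR_BGR2HSV))
m=(((H<10)|(H>170))&(S>110)).astype('uint8')
_,_,st,ce=cv2.connectedComponentsWithStats(m)
for i in range(1,len(st)):
    if st[i,4]>300: print(st[i],ce[i].round(1),pt('wrist',*ce[i],.025,c).round(4))
q,s=blob(p,'pad',(256,80));print(q,s,pt('wrist',*q,0,c))
```

```text
3.875 [ 0.4976 -0.1264  0.1926] [ 0.07 -0.66  0.4 ] shift [ 0.1136  0.0006 -0.0009] turn [-0.    -0.     0.001]
[ 157   53  202  200 7635] [257.4 143.6] [ 0.5036 -0.0655  0.025 ]
[  175    76   165   163 20822] [257.2 157.1] [ 0.5027 -0.072   0.025 ]
[161.875     6.90625] [149   0  27  24 256] [0.46363567 0.00335747 0.        ]
```

View pics/w3.png

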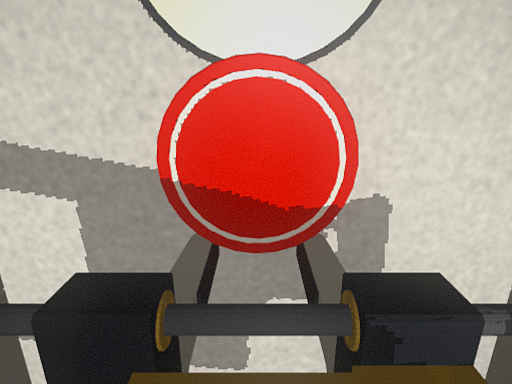

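The dish sits cradled by both fingers at (257,153), centred in front of the pad. Another 0.111 m to go.

Request:
{"op": "carry_out", "data": {
  "targets": [
    {"hand":50,"x":0.016,"y":0,"z":0,"ax":0,"ay":0,"az":0},
    {"hand":50,"x":0.034,"y":0,"z":0,"ax":0,"ay":0,"az":0},
    {"hand":50,"x":0.052,"y":0,"z":0,"ax":0,"ay":0,"az":0},
    {"hand":50,"x":0.07,"y":0,"z":0,"ax":0,"ay":0,"az":0},
    {"hand":50,"x":0.086,"y":0,"z":0,"ax":0,"ay":0,"az":0},
    {"hand":50,"x":0.098,"y":0,"z":0,"ax":0,"ay":0,"az":0},
    {"hand":50,"x":0.106,"y":0,"z":0,"ax":0,"ay":0,"az":0},
    {"hand":50,"x":0.111,"y":0,"z":0,"ax":0,"ay":0,"az":0}
  ]
}}

```text
t: 4.88
tool_pos: [0.5102, -0.0165, 0.1927]
orientation: [-2.343, -2.093, 0.0]
force: [0.4, -0.6, -0.1]
opening: 0.0466
gripper_force: 0.4
```

Request:
{"op": "carry_out", "data": {
  "targets": [
    {"hand":50,"x":0,"y":0,"z":0,"ax":0,"ay":0,"az":0},
    {"hand":50,"x":-0.01,"y":0,"z":0,"ax":0,"ay":0,"az":0},
    {"hand":50,"x":-0.03,"y":0,"z":0,"ax":0,"ay":0,"az":0},
    {"hand":50,"x":-0.05,"y":0,"z":-0.02,"ax":0,"ay":0,"az":0},
    {"hand":50,"x":-0.06,"y":0,"z":-0.05,"ax":0,"ay":0,"az":0},
    {"hand":50,"x":-0.06,"y":0,"z":-0.09,"ax":0,"ay":0,"az":0},
    {"hand":50,"x":-0.06,"y":0,"z":-0.12,"ax":0,"ay":0,"az":0},
    {"hand":50,"x":-0.06,"y":0,"z":-0.12,"ax":0,"ay":0,"az":0}
  ]
}}

```text
t: 5.88
tool_pos: [0.5043, -0.0778, 0.3159]
orientation: [2.341, 2.088, 0.005]
force: [0.2, -0.7, 0.5]
opening: 0.0465
gripper_force: 0.0
```

Run:
```python
from h import *
c=camera_params('wrist');p,d=read_camera('wrist');cv2.imwrite('pics/w4.png',p)
go(.511,-.0136,.1935)
H,S,V=cv2.split(cv2.cvtColor(p,cv2.COLOR_BGR2HSV))
m=(((H<10)|(H>170))&(S>110)).astype('uint8')
_,_,st,ce=cv2.connectedComponentsWithStats(m)
for i in range(1,len(st)):
    if st[i,4]>300: print(st[i],ce[i].round(1),pt('wrist',*ce[i],.025,c).round(4))
print(pt('wrist',256,96,.0,c))
```

```text
5.925 [ 0.5037 -0.0775  0.3138] [-0.02  0.34 -0.12] shift [ 0.0643 -0.0003  0.1203] turn [ 0.003  0.001 -0.001]
[ 193    0  122  119 2466] [253.5  62.7] [0.5143 0.0306 0.025 ]
[ 205    0   98  107 8264] [253.5  53. ] [0.5151 0.0378 0.025 ]
[0.51337648 0.00456205 0.        ]
```

View pics/w4.png

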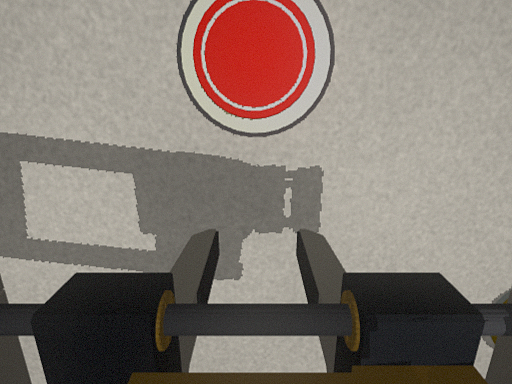

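The red dish at (254,55) sits centrally in the pad's rim, centred within a few millimetres, and the gripper is clear.

```bash
python3 -c "
from plant import robot
print(robot.close_job())"
```

```text
the job is handed in; nothing more can be done
None
```

I slid the red dish onto the light pad, about 2 mm from its centre by the wrist camera, withdrew the gripper clear and handed the job in; no verdict came back, and I kept the arm away from the blue dish and bottle but did not re-measure them.

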